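# Turn the drained pot mouth-up on the tray and load the vial

### The arm

A 7-joint arm with a two-finger parallel gripper is mounted at the origin on a cart in front of the work surface, level with it; the furniture and walls round the work are solid. World frame = base frame: x ahead of the robot, y to its left, z up, the work surface at z = 0. Lengths are in m, angles in rad, forces in N, time in s.
With the tool pointing down it reaches from about 0.425 to 0.875 m from the base axis. Payload 4.7 kg.
Tool frame: the origin (TCP) lies at the very end of the fingers, on their centre line; the grasp point (between the pads) lies 19 mm behind it; x points along the fingers, z is the direction in which the jaws open and shut, and the axes are right-handed (so a half turn about x gives the same grasp; the last joint's range is limited). The gripper opens to 87 mm and grips with 3 to 60 N. Pads are 19 mm wide; open, the fingers measure 117 mm over their backs; the gripper's body (75 mm by 190 mm) begins 51 mm behind the grasp point.
Start: joints at [-1.274, 0.321, -0.07, 1.45, 0.023, 1.371, -0.057], TCP at [0.181, 0.624, 0.223] pointing down, gripper open.
Joint ranges: [-2.86, 2.86], [-0.3, 2.09], [-1.38, 1.24], [0.06, 2.45], [-1.56, 4.7], [0.09, 2.05], [-2.69, 2.69]. Speed limits (rad/s): [2.57, 2.57, 3.14, 3.14, 3.14, 3.14, 3.14].

### API

Orientations are given as a rotation vector (axis times angle).
In Python, from bench import telemetry, viewer, workorder gives the robot as it stands.
- The arm moves only by the shell command python3 -m creep 'ROWS' [FORCE]. ROWS is JSON, a list of rows, each an object of numbers: "fingers": the opening, from 0 (shut) to 1 (fully open); "x", "y", "z": the shift along the tool's x, y, z in units of 40 mm (1.0 is 40 mm); "twist": the turn about the tool's x in units of 5 degrees (1.0 is 5 degrees). In form: [{"fingers": .., "x": .., "y": .., "z": .., "twist": ..}, ...]. A call has 1 to 20 rows; each row is the pose to reach, as a shift and turn from the pose commanded when the call began, along the tool's axes at that moment; what a row does not reach only later rows make up. A row lasts 1/12 s, in which the tool goes at most 41.7 mm and 7.16 degrees, less where a joint would pass 70% of its speed; a pose out of reach is approached as far as the arm can. A call with a gripper value outside its range is refused whole. The fingers move at their own pace and stop on an object; FORCE is the grip in N (left out, the last holds). Time passes only in rows, so rows that repeat a pose let the fingers close. It gives the time, the measured TCP pose, the force and the opening at its end, in the units of the state.
- telemetry.get_state(): the state, without advancing time (a new reading comes with each control period).
- viewer.get_image(name): name is "scene" or "top" or "wrist"; returns a dict with "pixels" (420x560x3 uint8, red, green, blue), "z_map" (420x560 float32, m along the optical axis (not along the pixel's ray), 0 where there is no reading), "K" (3x3 intrinsics, pixels), "xyz" and "attitude" of the camera in the world. Camera axes: x right, y up, looking along -z (the intrinsics and any distortion apply to the point x, -y, -z); pixel columns grow to the right and rows downward; lengths in m; the calibration is good to about 2 mm. A picture is of the moment at which its call begins.
- workorder.close_job(): hands the job in, once; it reports no verdict.
The state is a dict: "time": time; "joint_positions": joint angles; "qd": joint speeds; "joint_torque": joint torques, N m; "position": TCP position; "tool_rot": TCP orientation; "ft_force": force on the tool from outside, world axes, zero at the start; "torque": the same for the moment, N m; "grip_width": opening from 0.0 (shut) to 1.0 (fully open).
Only numpy, scipy, OpenCV 4.12 (cv2) and the standard library are available. Lean on these libraries where they do the work, as an engineer would, in place of code of your own. Each camera call takes 0.05 s, during which the arm holds its last target.

### The job

The square white pot has been left to drain mouth-down on the ribbed mat. Turn it over and stand it mouth-up inside the steel tray, flat on the tray's floor; then stand the amber vial from the near part of the worktop upright inside the pot. Leave the beaker, the white bottle, the tape roll and the timer where they are.

Things in the scene. Friction and masses are not known exactly. Their poses are not given: they have to be found in the camera images.
- pot: square open white plastic pot, 66 x 66 mm outside, 52 high, flat walls 3.5 thick, floor 4 thick, opening 59 x 59; 0.08 to 0.17 kg. Grip any two opposite walls; it lies stably on any wall. Origin: centre of the floor's outer face; z points out through the mouth (down at the start), x and y square to the walls. Starts mouth-down on the mat, origin 52 mm above the mat's top
- tray: shallow steel tray, fixed to the worktop, 280 mm along its own x and 200 mm along its own y, its floor 2 mm thick with a thin rim (2 mm thick) 18 mm high all round. Origin: centre of its underside on the worktop; z up. Its long side runs roughly left to right as seen from the robot. It starts empty
- mat: draining mat of grey plastic with dark ribs, fixed, 124 x 124 mm, 5 mm thick, practically flat on top (ribs under 1 mm, only seen). Origin: centre of its underside on the worktop; z up. The mat and the vial may be on either side of the tray
- vial: amber glass vial with a black cap, standing alone near the front edge, level with the tray, 22 mm in diameter and 70 mm high, 0.02 to 0.04 kg. Origin: centre of its underside; z up through the cap. It can be gripped from above by the cap. Standing in the pot it stands out of the mouth by 22 mm
- beaker: bystander: clear beaker, 64 mm across, 82 mm high, mouth-up, beyond the tray. Origin: centre of its underside
- white_bottle: bystander: white round bottle with a cap, 54 mm across, 109 mm high, beyond the tray. Origin: centre of its underside
- tape: bystander: roll of beige tape lying flat, 68 mm across, 19 mm high. Origin: centre of its underside
- timer: bystander: flat white timer, 58 x 58 x 18 mm, far to the left. Origin: centre of its underside

How it is judged:
By the outcome, as a careful person would: the job done as asked, in the order asked, and still so for the second after the job is handed in, with the robot touching nothing.
It also fails if it takes over 72 s, if anything falls off the work surface, if the arm or the gripper's body presses on something with over 40 N, if the wrist force passes 120 N, or if a joint passes its speed limit or range.

## Working session

There is one attempt and no reset: what is moved stays moved. The work goes in short steps, Python scripts to look and compute and a shell command to move; the robot and the scene stay as the last step left them, time stands still between calls to the robot, and variables do not carry over. Pictures are saved under pics/ and viewed, and the job is handed in when it is done.

```bash
ls -la; mkdir -p pics
cat > h.py <<'E'
import numpy as np, cv2
from scipy.spatial.transform import Rotation as R
from bench import telemetry, viewer
def rot(a):
    a=np.asarray(a,float)
    if a.shape==(3,3): return a
    return R.from_rotvec(a).as_matrix() if a.size==3 else R.from_quat(a).as_matrix()
def shot(name,fn):
    im=viewer.get_image(name)
    cv2.imwrite('pics/'+fn,im['pixels'][:,:,::-1]); np.savez('pics/'+fn[:-4]+'.npz',**{k:np.asarray(v) for k,v in im.items()})
    return im
def load(fn): return dict(np.load('pics/'+fn+'.npz',allow_pickle=True))
def pts(im):
    z=im['z_map'];K=im['K'];v,u=np.mgrid[:z.shape[0],:z.shape[1]]
    c=np.stack([(u-K[0,2])/K[0,0]*z,-(v-K[1,2])/K[1,1]*z,-z],-1)
    w=c@rot(im['attitude']).T+np.asarray(im['xyz']); w[z<=0]=np.nan
    return w
E
python3 - <<'E'
from h import *
for n in('scene','top','wrist'):
    im=shot(n,n+'0.png'); print(n,im['K'].tolist(),im['xyz'],im['attitude'],[k for k in im])
s=telemetry.get_state();print(s)
print(rot(s['tool_rot']).round(3))
E
```

```text
total 12
drwxr-xr-x  3 agent agent 4096 Dec  7 03:58 .
drwxr-xr-x 23 root  root  4096 Dec  7 03:58 ..
drwxr-xr-x  2 agent agent 4096 Dec  7 03:58 pics
scene [[485.2032430845377, 0.0, 287.88488923237384], [0.0, 485.2032430845377, 207.9359555664242], [0.0, 0.0, 1.0]] [-0.31750365  0.82370473  0.80410426] [ 0.52542963 -1.11325761 -2.06830622] ['pixels', 'z_map', 'K', 'xyz', 'attitude']
top [[380.28603050305446, 0.0, 280.3145766206629], [0.0, 380.28603050305446, 214.41965679421844], [0.0, 0.0, 1.0]] [0.35415268 0.07109796 1.1488852 ] [ 0.13669827 -0.0965528  -1.58965523] ['pixels', 'z_map', 'K', 'xyz', 'attitude']
wrist [[360.194376022575, 0.0, 277.1052754039738], [0.0, 360.194376022575, 198.78563033952753], [0.0, 0.0, 1.0]] [0.10807175 0.64538786 0.38322162] [-0.24605173 -0.18194971  1.27837486] ['pixels', 'z_map', 'K', 'xyz', 'attitude']
{'time': 0.15, 'joint_positions': array([-1.27392186,  0.32163868, -0.07009589,  1.4513943 ,  0.02264929,
        1.37078494, -0.05689216]), 'qd': array([ 0.00144934, -0.0037965 ,  0.00015442, -0.00444181, -0.00053307,
        0.00036294,  0.00109187]), 'joint_torque': array([ 6.00916360e-05, -4.91795504e+01, -4.04454041e-01, -3.12874389e+01,
       -6.39747083e-02,  4.06498415e-02,  1.51105946e-04]), 'position': array([0.18130335, 0.6237736 , 0.22172222]), 'tool_rot': array([-0.99940869,  1.33087702,  0.99780382]), 'ft_force': array([-0.00444724,  0.07844508,  0.1459868 ]), 'torque': array([0.03102032, 0.04147034, 0.0183149 ]), 'grip_width': 1.0000716967943306}
[[-0.    -0.96   0.279]
 [-0.001  0.279  0.96 ]
 [-1.    -0.    -0.001]]
```

View pics/scene0.png

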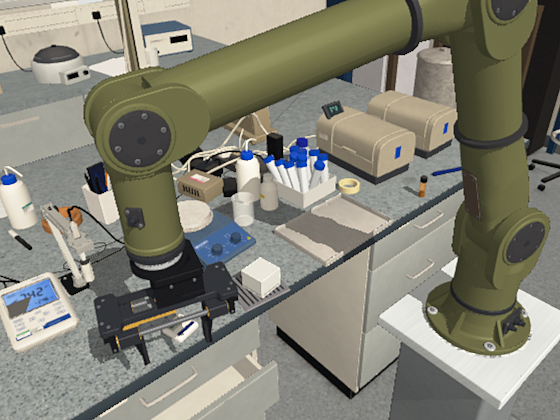

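View pics/top0.png

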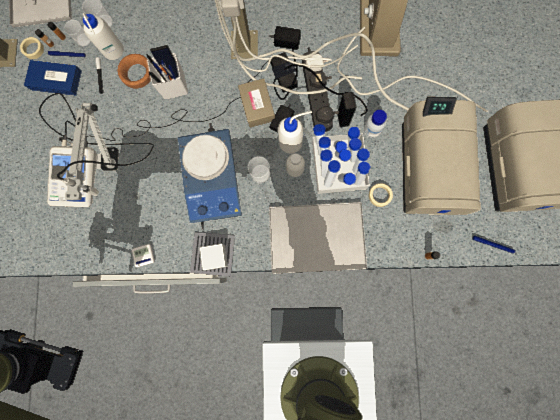

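View pics/wrist0.png

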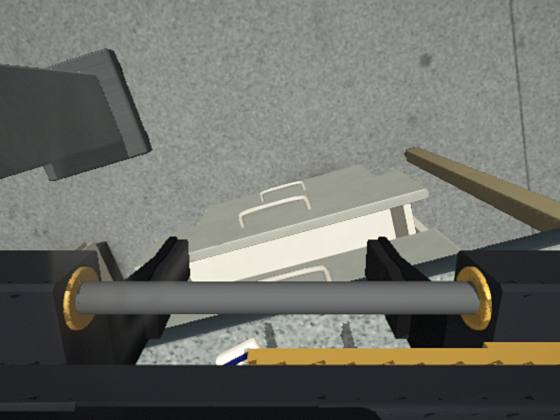

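Run:
```python
from h import *
im=load('top0');P=pts(im)
def blob(lo,hi,box,zmn,zmx):
    u0,u1,v0,v1=box; m=np.zeros(P.shape[:2],bool); m[v0:v1,u0:u1]=1
    m&=(P[...,2]>zmn)&(P[...,2]<zmx)
    return m
def rect(m):
    p=P[m]; r=cv2.minAreaRect(p[:,:2].astype(np.float32)*1000); return len(p),p.mean(0).round(4),np.round(np.median(p,0),4),r
print('table z',np.nanmedian(P[225:235,380:400,2]))
print('pot',rect(blob(0,0,(185,245,225,285),.047,.075)))
print('mat',rect(blob(0,0,(185,245,225,270),.003,.009)))
print('traz z',np.nanmedian(P[210:260,280:290,2]),rect(blob(0,0,(262,375,195,280),.012,.03)))
print('vial',rect(blob(0,0,(415,450,235,270),.04,.09)))
print('tape',rect(blob(0,0,(360,400,175,212),.012,.03)))
print('beaker',rect(blob(0,0,(240,275,150,190),.06,.1)))
print('bottle',rect(blob(0,0,(280,310,145,180),.09,.13)))
print('timer',rect(blob(0,0,(125,160,240,270),.012,.03)))
i=cv2.imread('pics/top0.png')[140:300,160:480]; cv2.imwrite('pics/top0z.png',cv2.resize(i,None,fx=2.5,fy=2.5,interpolation=2))
```

```text
table z -0.00034856491179058313
pot (542, array([0.3996, 0.2949, 0.0566]), array([0.399 , 0.2953, 0.0566]), ((400.11505126953125, 295.5379333496094), (66.30061340332031, 66.91192626953125), 8.184680938720703))
mat (744, array([0.4315, 0.3074, 0.0052]), array([0.4412, 0.3134, 0.005 ]), ((429.7352294921875, 299.8486328125), (180.23428344726562, 131.8681182861328), 89.99319458007812))
traz z 0.0007958536142742556 (211, array([ 0.4776, -0.0395,  0.017 ]), array([ 0.5164, -0.0674,  0.017 ]), ((462.1924133300781, -27.958740234375), (219.015380859375, 317.9093322753906), 1.7716350555419922))
vial (70, array([ 0.3908, -0.3338,  0.0638]), array([ 0.3904, -0.3327,  0.0675]), ((390.6780090332031, -335.69183349609375), (20.746261596679688, 19.253276824951172), 57.697288513183594))
tape (213, array([ 0.5776, -0.2   ,  0.0185]), array([ 0.5785, -0.2012,  0.0186]), ((585.90087890625, -185.10919189453125), (94.87539672851562, 101.14600372314453), 13.479438781738281))
beaker (135, array([0.6599, 0.1586, 0.0757]), array([0.6666, 0.1588, 0.0785]), ((655.363037109375, 157.10055541992188), (63.116458892822266, 61.29054641723633), 0.24062170088291168))
bottle (94, array([0.6674, 0.0501, 0.1077]), array([0.6668, 0.05  , 0.1087]), ((668.3048706054688, 49.93170166015625), (25.66218376159668, 27.29779815673828), 89.36219024658203))
timer (351, array([0.4103, 0.5134, 0.016 ]), array([0.4103, 0.5138, 0.0159]), ((410.627685546875, 514.2637939453125), (57.569705963134766, 58.511810302734375), 15.117558479309082))
```

View pics/top0z.png

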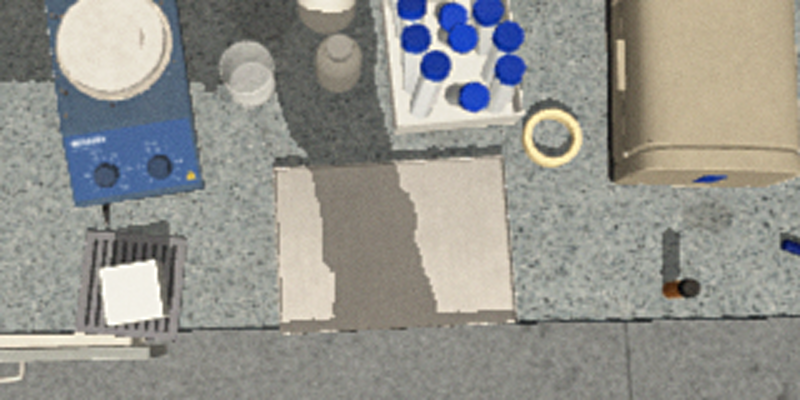

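```bash
cat >> h.py <<'E'
def ray(im,u,v,z):
    K=im['K'];d=rot(im['attitude'])@np.array([(u-K[0,2])/K[0,0],-(v-K[1,2])/K[1,1],-1]);o=np.asarray(im['xyz'])
    return o+d*(z-o[2])/d[2]
def go(target,yaw=None,fr=None):
    "shift in tool units to world target; yaw = world angle of tool z, deg"
    s=telemetry.get_state();T=rot(s['tool_rot']);d=T.T@(np.asarray(target)-s['position'])/.04
    out=dict(zip('xyz',d.round(3)))
    if yaw is not None:
        c=np.degrees(np.arctan2(T[1,2],T[0,2]));out['twist']=round(-((yaw-c+90)%180-90)/5,3)
    print('now',s['position'].round(4),'t',s['time'],out)
E
python3 - <<'E'
from h import *
im=load('top0');P=pts(im)
for u,v in[(270,207.2),(360,202.8),(365.6,268),(272.8,272.8)]: print(ray(im,u,v,.018).round(4))
m=np.zeros(P.shape[:2],bool);m[130:222,178:243]=1
for x0 in np.arange(.45,.7,.04):
    q=P[m&(P[...,0]>x0)&(P[...,0]<x0+.04)];print(x0.round(2),np.nanmax(q[:,2]).round(3) if len(q) else None)
q=P[m&(P[...,2]>.02)];print(q.min(0),q.max(0))
g=im['pixels'][225:275,185:245]
# mat corners by dark/depth: z 3..8mm & not pot
m=np.zeros(P.shape[:2],bool);m[225:272,188:240]=1
q=P[m&(P[...,2]>.003)&(P[...,2]<.008)];print(np.percentile(q,[2,98],axis=0))
go([.42,.2983,.15],98.2)
E
```

```text
[0.546 0.129 0.018]
[ 0.5527 -0.1418  0.018 ]
[ 0.3586 -0.1483  0.018 ]
[0.3501 0.1239 0.018 ]
0.45 None
0.49 0.067
0.53 0.068
0.57 0.066
0.61 0.09
0.65 0.091
0.69 0.092
[0.50610323 0.21483399 0.02070736] [0.79387522 0.40085349 0.09171308]
[[0.35900843 0.24043371 0.00307379]
 [0.48384492 0.37008162 0.00775886]]
now [0.1813 0.6238 0.2217] t 0.15 {'x': np.float64(1.803), 'y': np.float64(-8.0), 'z': np.float64(-6.146), 'twist': np.float64(-4.88)}
```

```bash
python3 -m creep '[{"fingers":1,"x":1.8,"y":-8,"z":-6.15,"twist":-4.88},{"fingers":1,"x":1.8,"y":-8,"z":-6.15,"twist":-4.88},{"fingers":1,"x":1.8,"y":-8,"z":-6.15,"twist":-4.88},{"fingers":1,"x":1.8,"y":-8,"z":-6.15,"twist":-4.88},{"fingers":1,"x":1.8,"y":-8,"z":-6.15,"twist":-4.88},{"fingers":1,"x":1.8,"y":-8,"z":-6.15,"twist":-4.88},{"fingers":1,"x":1.8,"y":-8,"z":-6.15,"twist":-4.88},{"fingers":1,"x":1.8,"y":-8,"z":-6.15,"twist":-4.88},{"fingers":1,"x":1.8,"y":-8,"z":-6.15,"twist":-4.88},{"fingers":1,"x":1.8,"y":-8,"z":-6.15,"twist":-4.88},{"fingers":1,"x":1.8,"y":-8,"z":-6.15,"twist":-4.88},{"fingers":1,"x":1.8,"y":-8,"z":-6.15,"twist":-4.88},{"fingers":1,"x":1.8,"y":-8,"z":-6.15,"twist":-4.88}]' 3
python3 - <<'E'
from h import *
go([.42,.2983,.007],98.2); shot('wrist','w1.png');shot('scene','s1.png')
print(rot(telemetry.get_state()['tool_rot']).round(3))
E
```

```text
time: 1.23
position: [0.4197, 0.2991, 0.1505]
tool_rot: [-1.313, 1.138, 1.314]
ft_force: [-0.3, 0.2, -1.0]
grip_width: 0.998
now [0.4197 0.2991 0.1505] t 1.2333 {'x': np.float64(3.588), 'y': np.float64(-0.007), 'z': np.float64(-0.024), 'twist': np.float64(-0.001)}
[[-0.    -0.989 -0.145]
 [ 0.001 -0.145  0.989]
 [-1.     0.     0.001]]
```

View pics/w1.png

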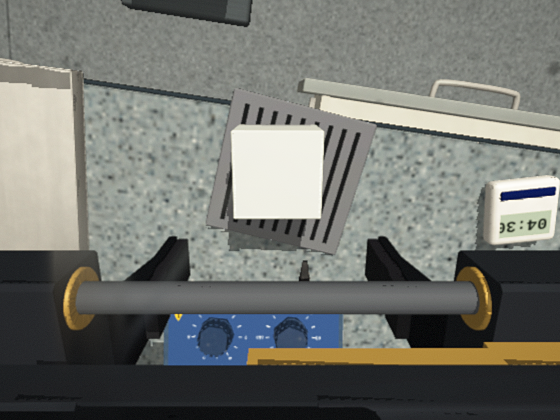

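View pics/s1.png

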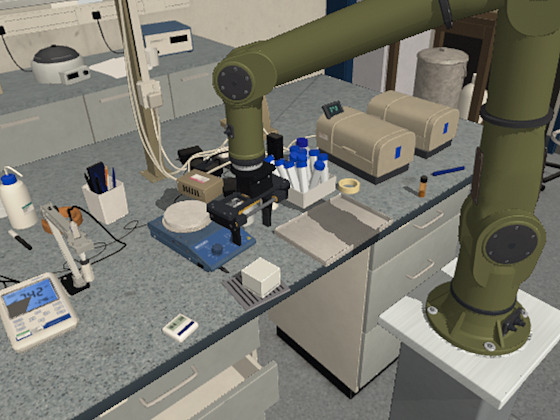

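```bash
python3 -m creep '[{"fingers":1,"x":0.9,"y":0,"z":0,"twist":0},{"fingers":1,"x":1.8,"y":0,"z":-0.02,"twist":0},{"fingers":1,"x":2.6,"y":0,"z":-0.02,"twist":0},{"fingers":1,"x":3.2,"y":0,"z":-0.02,"twist":0},{"fingers":1,"x":3.55,"y":0,"z":-0.02,"twist":0},{"fingers":1,"x":3.57,"y":0,"z":-0.02,"twist":0},{"fingers":0,"x":3.57,"y":0,"z":-0.02,"twist":0},{"fingers":0,"x":3.57,"y":0,"z":-0.02,"twist":0},{"fingers":0,"x":3.57,"y":0,"z":-0.02,"twist":0},{"fingers":0,"x":3.57,"y":0,"z":-0.02,"twist":0},{"fingers":0,"x":3.57,"y":0,"z":-0.02,"twist":0},{"fingers":0,"x":3.57,"y":0,"z":-0.02,"twist":0},{"fingers":0,"x":3.57,"y":0,"z":-0.02,"twist":0},{"fingers":0,"x":3.57,"y":0,"z":-0.02,"twist":0}]' 4
```

```text
time: 2.5
position: [0.4202, 0.2985, 0.0082]
tool_rot: [-1.313, 1.137, 1.314]
ft_force: [-1.4, 1.5, 3.1]
grip_width: 0.758
```

```bash
python3 -m creep '[{"fingers":0,"x":-0.3,"y":0,"z":0,"twist":0},{"fingers":0,"x":-0.7,"y":0,"z":0,"twist":0},{"fingers":0,"x":-1.2,"y":0,"z":0,"twist":0},{"fingers":0,"x":-1.7,"y":0,"z":0,"twist":0},{"fingers":0,"x":-2.2,"y":0,"z":0,"twist":0},{"fingers":0,"x":-2.7,"y":0,"z":0,"twist":0},{"fingers":0,"x":-3,"y":0,"z":0,"twist":0},{"fingers":0,"x":-3,"y":0,"z":0,"twist":0}]'
python3 - <<'E'
from h import *
shot('wrist','w2.png');i=shot('scene','s2.png')['pixels'][150:330,150:390,::-1];cv2.imwrite('pics/s2z.png',cv2.resize(i,None,fx=3,fy=3))
E
```

```text
time: 3.17
position: [0.4219, 0.2987, 0.1309]
tool_rot: [-1.313, 1.133, 1.311]
ft_force: [0.7, 0.4, -1.2]
grip_width: 0.758
```

View pics/w2.png

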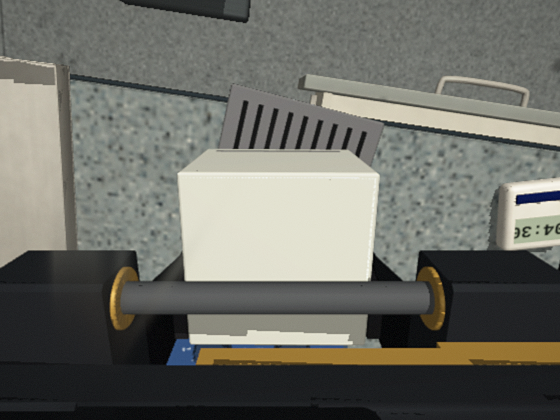

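View pics/s2z.png

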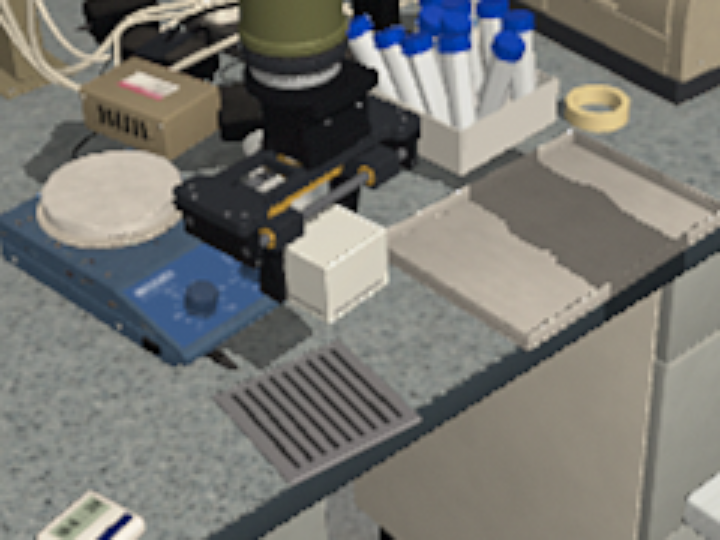

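```bash
cat >> h.py <<'E'
def faces(im,c,r=.07,thr=150):
    "white-ish pixels within r of c: plane normals by local gradient clustering"
    P=pts(im);px=im['pixels'].astype(int)
    m=(np.linalg.norm(P-np.asarray(c),axis=-1)<r)&(px.min(-1)>thr)&(px.max(-1)-px.min(-1)<40)
    du=np.roll(P,-2,1)-np.roll(P,2,1);dv=np.roll(P,-2,0)-np.roll(P,2,0)
    n=np.cross(du,dv);n/=np.linalg.norm(n,axis=-1,keepdims=True)
    ok=m&np.isfinite(n).all(-1)&(np.linalg.norm(du,axis=-1)<.03)&(np.linalg.norm(dv,axis=-1)<.03)
    n=n[ok];p=P[ok];view=p-im['xyz'];n[(n*view).sum(1)>0]*=-1
    left=np.ones(len(n),bool)
    for k in range(4):
        if left.sum()<30:break
        idx=np.where(left)[0];best=max(idx[::max(1,len(idx)//60)],key=lambda i:(n[idx]@n[i]>.97).sum())
        sel=idx[n[idx]@n[best]>.97];
        q=p[sel];print(len(sel),'normal',np.median(n[sel],0).round(3),'cen',q.mean(0).round(4),'min',np.percentile(q,2,axis=0).round(4),'max',np.percentile(q,98,axis=0).round(4));left[sel]=False;left&=~(n@n[best]>.93)
    return p
E
python3 - <<'E'
from h import *
for k in('s2','w2'):
    print(k);faces(load(k),[.40,.297,.16])
E
```

```text
s2
205 normal [ 0.008 -0.035  0.991] cen [0.3951 0.2937 0.1783] min [0.373  0.2678 0.1756] max [0.4203 0.3228 0.1805]
194 normal [-0.984 -0.141 -0.001] cen [0.3708 0.2942 0.1543] min [0.3659 0.2669 0.1339] max [0.3758 0.3198 0.1753]
17 normal [-0.94   0.306 -0.207] cen [0.3691 0.3062 0.1572] min [0.3653 0.285  0.1355] max [0.3724 0.3234 0.1728]
16 normal [-0.826 -0.321  0.477] cen [0.372  0.2858 0.1697] min [0.3677 0.2646 0.1433] max [0.3769 0.3159 0.179 ]
w2
3177 normal [-0.989 -0.139 -0.   ] cen [0.3704 0.2915 0.1602] min [0.3661 0.2617 0.1378] max [0.3743 0.3208 0.178 ]
2476 normal [ 0.397 -0.025  0.907] cen [0.3929 0.2939 0.179 ] min [0.3711 0.2634 0.1779] max [0.4344 0.3242 0.1802]
1742 normal [ 0.003 -0.441  0.886] cen [0.3938 0.2913 0.179 ] min [0.3702 0.263  0.1778] max [0.4348 0.3237 0.1802]
1892 normal [0.089 0.465 0.87 ] cen [0.393  0.2965 0.179 ] min [0.3701 0.2646 0.1778] max [0.4345 0.325  0.1802]
```

Run:
```python
from h import *
print(telemetry.get_state()['joint_positions'].round(2))
go([.455,.08,.131],181.5)
```

```text
[-0.8   0.1   0.14  1.91 -0.02  1.13  1.06]
now [0.4201 0.2976 0.1276] t 3.2667 {'x': np.float64(-0.084), 'y': np.float64(-0.089), 'z': np.float64(-5.509), 'twist': np.float64(-16.663)}
```

Run:
```python
from h import *
go([.455,.04,.1276],181.5)
```

```text
now [0.4201 0.2976 0.1276] t 3.2667 {'x': np.float64(0.001), 'y': np.float64(0.053), 'z': np.float64(-6.498), 'twist': np.float64(-16.663)}
```

```bash
python3 -m creep '[{"fingers":0,"x":0,"y":0.05,"z":-6.5,"twist":19.34},{"fingers":0,"x":0,"y":0.05,"z":-6.5,"twist":19.34},{"fingers":0,"x":0,"y":0.05,"z":-6.5,"twist":19.34},{"fingers":0,"x":0,"y":0.05,"z":-6.5,"twist":19.34},{"fingers":0,"x":0,"y":0.05,"z":-6.5,"twist":19.34},{"fingers":0,"x":0,"y":0.05,"z":-6.5,"twist":19.34},{"fingers":0,"x":0,"y":0.05,"z":-6.5,"twist":19.34},{"fingers":0,"x":0,"y":0.05,"z":-6.5,"twist":19.34},{"fingers":0,"x":0,"y":0.05,"z":-6.5,"twist":19.34},{"fingers":0,"x":0,"y":0.05,"z":-6.5,"twist":19.34},{"fingers":0,"x":0,"y":0.05,"z":-6.5,"twist":19.34},{"fingers":0,"x":0,"y":0.05,"z":-6.5,"twist":19.34},{"fingers":0,"x":0,"y":0.05,"z":-6.5,"twist":19.34},{"fingers":0,"x":0,"y":0.05,"z":-6.5,"twist":19.34},{"fingers":0,"x":0,"y":0.05,"z":-6.5,"twist":19.34},{"fingers":0,"x":0,"y":0.05,"z":-6.5,"twist":19.34}]'
python3 - <<'E'
from h import *
im=shot('wrist','w3.png')
p=telemetry.get_state()['position']
faces(im,p+[0,.02,.02]);go([.455,.04,.0065],1.5); print(telemetry.get_state()['joint_positions'].round(2))
E
```

```text
time: 4.6
position: [0.4543, 0.04, 0.1265]
tool_rot: [-0.023, 1.573, 0.021]
ft_force: [-0.2, 0.2, -0.6]
grip_width: 0.76
1247 normal [-0.043 -0.374  0.916] cen [0.4569 0.0806 0.1747] min [0.424  0.0596 0.1734] max [0.4854 0.0914 0.1759]
1028 normal [ 0.469 -0.148  0.857] cen [0.4603 0.0805 0.1747] min [0.4246 0.0597 0.1735] max [0.4859 0.0916 0.176 ]
910 normal [-0.541 -0.024  0.828] cen [0.4538 0.0811 0.1747] min [0.4231 0.0606 0.1735] max [0.4846 0.0918 0.1759]
765 normal [0.09  0.361 0.918] cen [0.4577 0.0814 0.1746] min [0.4241 0.06   0.1734] max [0.4854 0.0921 0.1758]
now [0.4545 0.04   0.1267] t 4.65 {'x': np.float64(3.006), 'y': np.float64(0.0), 'z': np.float64(0.019), 'twist': np.float64(0.022)}
[-0.53 -0.03  0.38  2.04  0.01  1.13 -0.13]
```

View pics/w3.png

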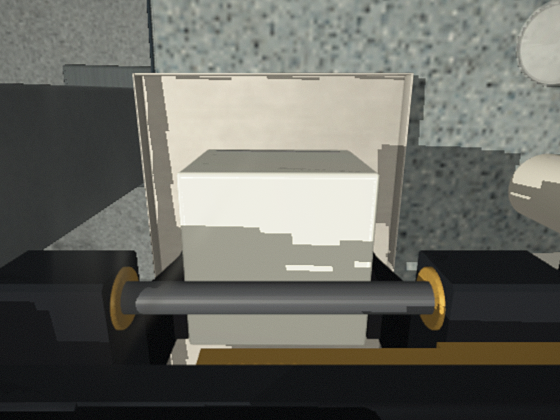

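```bash
python3 -m creep '[{"fingers":0,"x":0.9,"y":0,"z":0,"twist":0},{"fingers":0,"x":1.8,"y":0,"z":0,"twist":0},{"fingers":0,"x":2.5,"y":0,"z":0,"twist":0},{"fingers":0,"x":2.85,"y":0,"z":0,"twist":0},{"fingers":0,"x":3.01,"y":0,"z":0,"twist":0},{"fingers":0,"x":3.01,"y":0,"z":0,"twist":0},{"fingers":0.92,"x":3.01,"y":0,"z":0,"twist":0},{"fingers":0.92,"x":3.01,"y":0,"z":0,"twist":0},{"fingers":0.92,"x":3.01,"y":0,"z":0,"twist":0},{"fingers":0.92,"x":2.6,"y":0.25,"z":0,"twist":0},{"fingers":0.92,"x":2.4,"y":0.5,"z":0,"twist":0},{"fingers":0.92,"x":2.4,"y":0.5,"z":0,"twist":0},{"fingers":0.92,"x":2.4,"y":0.5,"z":0,"twist":0}]'
python3 - <<'E'
from h import *
im=shot('wrist','w4.png')
p=telemetry.get_state()['position']
P=pts(im);m=(P[...,2]>.045)&(P[...,2]<.062)&(abs(P[...,1]-.06)<.06)&(abs(P[...,0]-.455)<.06)&(im['pixels'].min(-1)>120)
print(np.percentile(P[m],[2,50,98],axis=0).round(4));m=(P[...,2]>.012)&(P[...,2]<.024)&(P[...,1]>.11)&(P[...,1]<.15)&(abs(P[...,0]-.45)<.08);print(np.percentile(P[m],[5,50,95],axis=0).round(4))
go([.455,.06,.028],1.5)
E
```

```text
time: 5.73
position: [0.4558, 0.0608, 0.0329]
tool_rot: [-0.021, 1.568, 0.023]
ft_force: [-0.8, -0.8, 0.0]
grip_width: 0.917
[[0.4237 0.0288 0.0518]
 [0.4548 0.0714 0.0531]
 [0.486  0.0924 0.0543]]
[[0.3781 0.1285 0.0151]
 [0.4501 0.1305 0.0172]
 [0.5223 0.1326 0.0184]]
now [0.4551 0.0602 0.0322] t 5.7833 {'x': np.float64(0.105), 'y': np.float64(-0.004), 'z': np.float64(-0.004), 'twist': np.float64(0.006)}
```

View pics/w4.png

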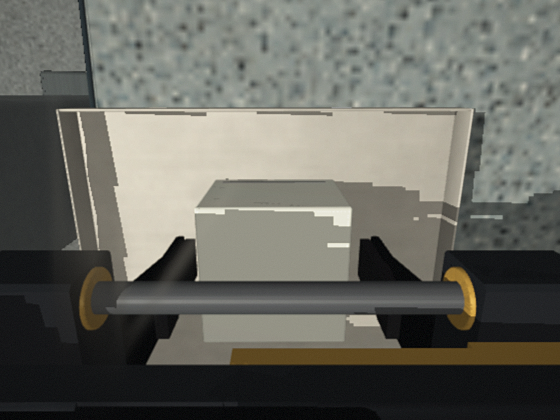

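```bash
python3 -m creep '[{"fingers":0.92,"x":0.18,"y":0,"z":0,"twist":0},{"fingers":0.92,"x":0.18,"y":0,"z":0,"twist":0},{"fingers":0,"x":0.18,"y":0,"z":0,"twist":0},{"fingers":0,"x":0.18,"y":0,"z":0,"twist":0},{"fingers":0,"x":0.18,"y":0,"z":0,"twist":0},{"fingers":0,"x":0.18,"y":0,"z":0,"twist":0},{"fingers":0,"x":0.18,"y":0,"z":0,"twist":0},{"fingers":0,"x":0.18,"y":0,"z":0,"twist":0},{"fingers":0,"x":0.13,"y":0,"z":0,"twist":0},{"fingers":0,"x":0.13,"y":0.3,"z":0,"twist":0},{"fingers":0,"x":0.13,"y":0.6,"z":0,"twist":0},{"fingers":0,"x":0.13,"y":0.8,"z":0,"twist":0},{"fingers":0,"x":0.13,"y":0.8,"z":0,"twist":0},{"fingers":0,"x":0.13,"y":0.8,"z":0,"twist":0}]' 4
python3 - <<'E'
from h import *
im=shot('wrist','w5.png');go([.455,.0963,.027],1.5)
P=pts(im);px=im['pixels'].min(-1)
m=(P[...,2]>.045)&(P[...,2]<.065)&(abs(P[...,1]-.1)<.05)&(abs(P[...,0]-.455)<.06)&(px>110)
print(np.percentile(P[m],[2,50,98],axis=0).round(4));m=(P[...,2]>.015)&(P[...,2]<.021)&(P[...,1]>.115)&(P[...,1]<.15)&(abs(P[...,0]-.45)<.08);print(np.percentile(P[m],[5,50,95],axis=0).round(4))
E
```

```text
time: 6.95
position: [0.4539, 0.0924, 0.0266]
tool_rot: [-0.022, 1.571, 0.021]
ft_force: [0.9, -1.0, -2.0]
grip_width: 0.758
now [0.4539 0.0918 0.0266] t 7.0 {'x': np.float64(-0.011), 'y': np.float64(0.112), 'z': np.float64(0.031), 'twist': np.float64(0.002)}
[[0.4232 0.0638 0.0482]
 [0.4545 0.1057 0.0553]
 [0.4858 0.1257 0.0565]]
[[0.379  0.1247 0.0154]
 [0.4521 0.1297 0.0172]
 [0.519  0.1327 0.0201]]
```

View pics/w5.png

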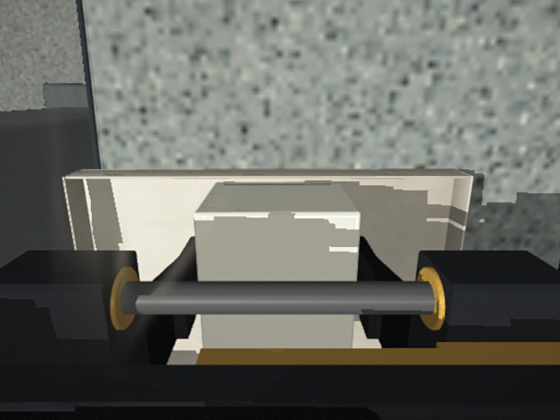

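```bash
python3 -m creep '[{"fingers":0,"x":0,"y":0.12,"z":0,"twist":0},{"fingers":0,"x":-0.06,"y":0.22,"z":0,"twist":0},{"fingers":0,"x":-0.15,"y":0.33,"z":0,"twist":0},{"fingers":0,"x":-0.22,"y":0.45,"z":0,"twist":0},{"fingers":0,"x":-0.28,"y":0.57,"z":0,"twist":0},{"fingers":0,"x":-0.32,"y":0.70,"z":0,"twist":0},{"fingers":0,"x":-0.34,"y":0.84,"z":0,"twist":0},{"fingers":0,"x":-0.34,"y":0.84,"z":0,"twist":0}]'
python3 - <<'E'
from h import *
im=shot('wrist','w6.png');go([.455,.137,.042],1.5)
faces(im,telemetry.get_state()['position']+[0,0,.02],thr=90);i=shot('scene','s6.png')['pixels'][150:300,230:430,::-1];cv2.imwrite('pics/s6z.png',cv2.resize(i,None,fx=3.5,fy=3.5))
E
```

```text
time: 7.67
position: [0.4531, 0.1279, 0.0405]
tool_rot: [-0.021, 1.57, 0.023]
ft_force: [-0.0, 0.1, -0.9]
grip_width: 0.759
now [0.4533 0.1274 0.0404] t 7.7167 {'x': np.float64(-0.04), 'y': np.float64(0.239), 'z': np.float64(0.049), 'twist': np.float64(0.017)}
2394 normal [-0.046  0.845  0.513] cen [0.4533 0.1393 0.0617] min [0.423  0.1157 0.0437] max [0.4841 0.1558 0.0884]
1423 normal [0.456 0.636 0.606] cen [0.4564 0.1374 0.0636] min [0.4236 0.1156 0.0434] max [0.4852 0.1555 0.0884]
1335 normal [-0.451  0.526  0.712] cen [0.4514 0.1377 0.0615] min [ 0.4225  0.1151 -0.0007] max [0.484  0.156  0.0886]
1302 normal [0.079 0.357 0.921] cen [0.4538 0.1388 0.0542] min [ 0.4231  0.1155 -0.0013] max [0.4844 0.1583 0.0884]
```

View pics/w6.png

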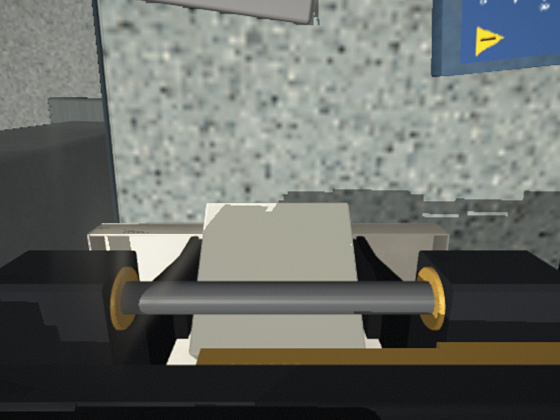

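View pics/s6z.png

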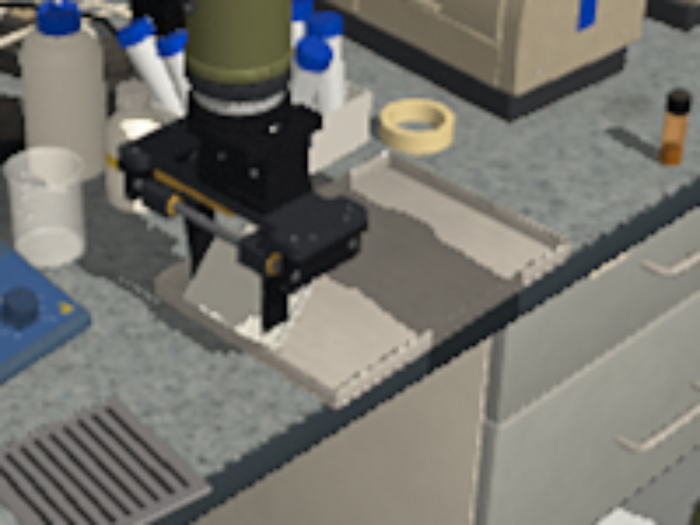

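```bash
python3 -m creep '[{"fingers":0,"x":0.02,"y":0.12,"z":0,"twist":0},{"fingers":0,"x":0.04,"y":0.25,"z":0,"twist":0},{"fingers":0,"x":0.08,"y":0.38,"z":0,"twist":0},{"fingers":0,"x":0.13,"y":0.5,"z":0,"twist":0},{"fingers":0,"x":0.2,"y":0.63,"z":0,"twist":0},{"fingers":0,"x":0.28,"y":0.75,"z":0,"twist":0},{"fingers":0,"x":0.32,"y":0.8,"z":0,"twist":0},{"fingers":0,"x":0.32,"y":0.8,"z":0,"twist":0}]'
python3 - <<'E'
from h import *
im=shot('wrist','w7.png')
faces(im,telemetry.get_state()['position']+[0,0,.02],thr=90);i=shot('scene','s7.png')['pixels'][150:300,230:430,::-1];cv2.imwrite('pics/s7z.png',cv2.resize(i,None,fx=3.5,fy=3.5))
E
```

```text
time: 8.43
position: [0.452, 0.1588, 0.0269]
tool_rot: [-0.021, 1.571, 0.022]
ft_force: [-0.5, 0.9, -1.9]
grip_width: 0.754
3491 normal [-0.075  0.991 -0.007] cen [0.4524 0.1654 0.0422] min [0.4221 0.1642 0.022 ] max [0.483  0.1665 0.06  ]
3185 normal [-0.097 -0.231  0.957] cen [0.45   0.1742 0.0239] min [ 0.4061  0.1528 -0.0017] max [0.4952 0.2055 0.0845]
2025 normal [0.366 0.032 0.92 ] cen [0.4513 0.1759 0.0214] min [ 0.4068  0.1533 -0.0017] max [0.496  0.2063 0.0844]
1529 normal [-0.393  0.223  0.885] cen [0.447  0.1759 0.0208] min [ 0.4058  0.1528 -0.0018] max [0.4942 0.2061 0.0844]
```

View pics/w7.png

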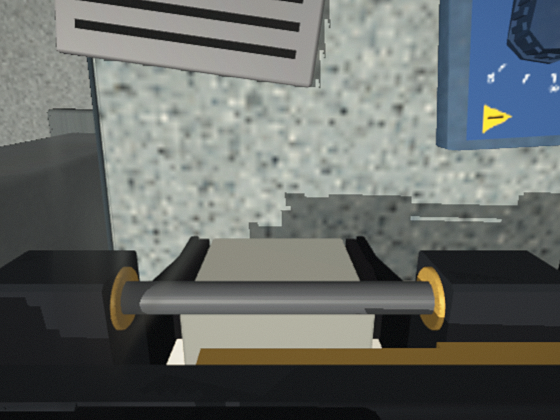

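View pics/s7z.png

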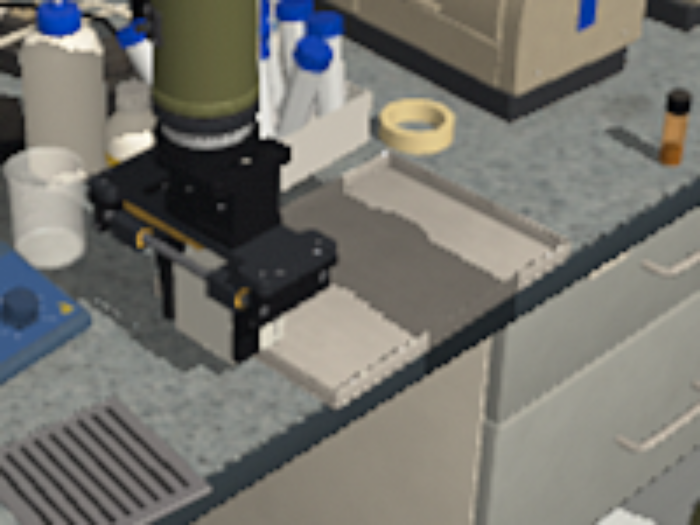

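```bash
python3 -m creep '[{"fingers":0,"x":-0.4,"y":0,"z":0,"twist":0},{"fingers":0,"x":-0.7,"y":-0.4,"z":0,"twist":0},{"fingers":0,"x":-0.7,"y":-1.2,"z":0,"twist":0},{"fingers":0,"x":-0.4,"y":-1.63,"z":0,"twist":0},{"fingers":0,"x":0.1,"y":-1.63,"z":0,"twist":0},{"fingers":0,"x":0.36,"y":-1.63,"z":0,"twist":0},{"fingers":0,"x":0.36,"y":-1.63,"z":0,"twist":0},{"fingers":0.93,"x":0.36,"y":-1.63,"z":0,"twist":0},{"fingers":0.93,"x":0.36,"y":-1.63,"z":0,"twist":0},{"fingers":0.93,"x":0.36,"y":-1.63,"z":0,"twist":0},{"fingers":0.93,"x":0.36,"y":-1.63,"z":0,"twist":0}]'
python3 - <<'E'
from h import *
im=shot('wrist','w8.png')
s=telemetry.get_state();print(s['position'],s['grip_width'])
faces(im,s['position']+[0,0,.02],thr=90);i=shot('scene','s8.png')['pixels'][150:300,230:430,::-1];cv2.imwrite('pics/s8z.png',cv2.resize(i,None,fx=3.5,fy=3.5))
E
```

```text
time: 9.45
position: [0.4546, 0.0934, 0.0138]
tool_rot: [-0.021, 1.569, 0.022]
ft_force: [-0.3, 0.2, -0.8]
grip_width: 0.914
[0.45451555 0.09323786 0.01368572] 0.9142725602352262
4929 normal [ 0.015  0.993 -0.007] cen [0.4527 0.1076 0.0207] min [0.407  0.0982 0.0006] max [0.4988 0.1323 0.0451]
3987 normal [ 0.054 -0.171  0.974] cen [0.4531 0.1113 0.0177] min [ 0.3972  0.0805 -0.0014] max [0.5076 0.1502 0.0679]
2156 normal [-0.393  0.061  0.908] cen [0.4501 0.1129 0.0162] min [ 0.3991  0.0805 -0.0014] max [0.5082 0.1506 0.0678]
1962 normal [0.357 0.29  0.881] cen [0.4556 0.114  0.0144] min [ 0.4     0.0814 -0.0014] max [0.5104 0.1512 0.0678]
```

View pics/w8.png

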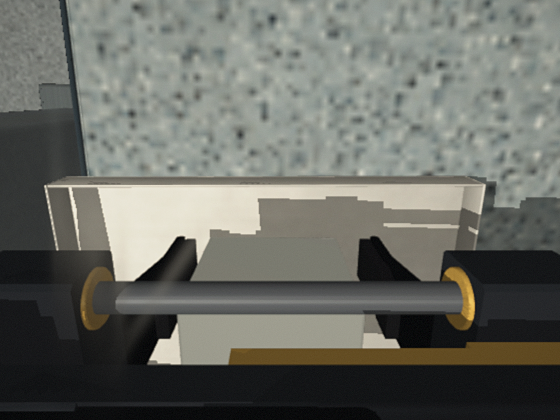

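View pics/s8z.png

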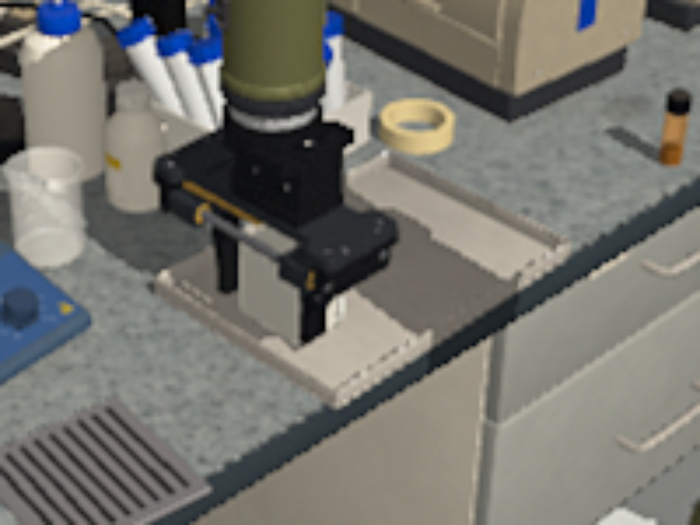

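```bash
python3 -m creep '[{"fingers":0.93,"x":-0.03,"y":-0.5,"z":0,"twist":0},{"fingers":0.93,"x":-0.03,"y":-0.93,"z":0,"twist":0},{"fingers":0.93,"x":-0.03,"y":-0.93,"z":0,"twist":0},{"fingers":0.93,"x":-0.03,"y":-0.93,"z":0,"twist":0},{"fingers":0,"x":-0.03,"y":-0.93,"z":0,"twist":0},{"fingers":0,"x":-0.03,"y":-0.93,"z":0,"twist":0},{"fingers":0,"x":-0.03,"y":-0.93,"z":0,"twist":0},{"fingers":0,"x":-0.03,"y":-0.93,"z":0,"twist":0},{"fingers":0,"x":-0.03,"y":-0.93,"z":0,"twist":0},{"fingers":0,"x":-0.03,"y":-0.93,"z":0,"twist":0},{"fingers":0,"x":-0.15,"y":-0.93,"z":0,"twist":0},{"fingers":0,"x":-0.26,"y":-0.93,"z":0,"twist":0},{"fingers":0,"x":-0.26,"y":-0.93,"z":0,"twist":0}]' 4
python3 - <<'E'
from h import *
im=shot('wrist','w9.png')
s=telemetry.get_state();print(s['position'],s['grip_width'])
faces(im,s['position']+[0,0.02,.02],thr=90)
i=shot('scene','s9.png')['pixels'][150:300,230:430,::-1];cv2.imwrite('pics/s9z.png',cv2.resize(i,None,fx=3.5,fy=3.5))
go([.4545,.0865,.024])
E
```

```text
time: 10.63
position: [0.4556, 0.0554, 0.0242]
tool_rot: [-0.02, 1.569, 0.021]
ft_force: [0.9, -0.3, -2.5]
grip_width: 0.759
[0.45543497 0.05541618 0.02393355] 0.7596926009340237
5918 normal [-0.024  0.995 -0.001] cen [0.4551 0.099  0.0474] min [0.4249 0.096  0.0006] max [0.4855 0.1303 0.0766]
3829 normal [-0.087 -0.239  0.956] cen [0.4541 0.0889 0.0461] min [ 4.09e-01  4.91e-02 -4.00e-04] max [0.5014 0.1248 0.0787]
2588 normal [0.382 0.124 0.907] cen [0.4584 0.0916 0.0449] min [ 4.09e-01  5.00e-02 -4.00e-04] max [0.5027 0.1258 0.1105]
2099 normal [-0.346  0.216  0.904] cen [0.4514 0.0923 0.0429] min [ 0.4066  0.0497 -0.0005] max [0.4994 0.1264 0.0786]
now [0.4551 0.0554 0.0237] t 10.7333 {'x': np.float64(-0.008), 'y': np.float64(0.777), 'z': np.float64(0.004)}
```

View pics/w9.png

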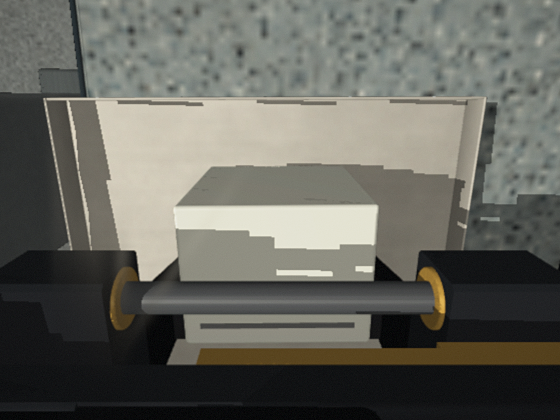

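View pics/s9z.png

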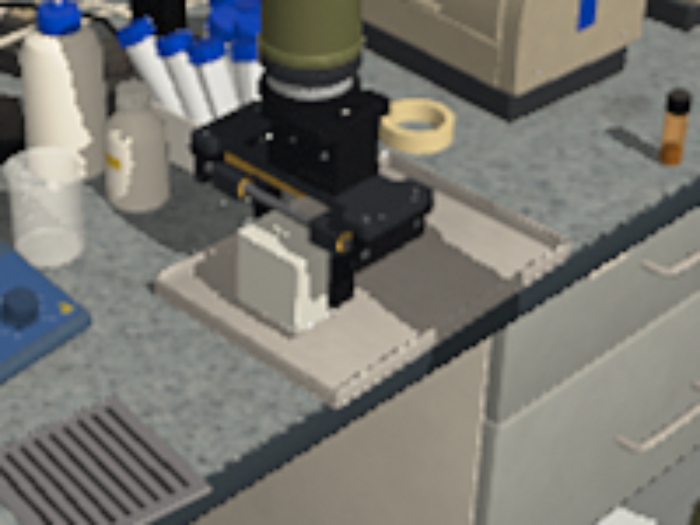

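```bash
python3 -m creep '[{"fingers":0,"x":0,"y":0.4,"z":0,"twist":0},{"fingers":0,"x":0,"y":0.7,"z":0,"twist":0},{"fingers":0,"x":0,"y":0.82,"z":0,"twist":0},{"fingers":0,"x":-0.06,"y":0.9,"z":0,"twist":0},{"fingers":0,"x":-0.16,"y":0.99,"z":0,"twist":0},{"fingers":0,"x":-0.27,"y":1.12,"z":0,"twist":0},{"fingers":0,"x":-0.36,"y":1.25,"z":0,"twist":0},{"fingers":0,"x":-0.43,"y":1.4,"z":0,"twist":0},{"fingers":0,"x":-0.48,"y":1.54,"z":0,"twist":0},{"fingers":0,"x":-0.51,"y":1.7,"z":0,"twist":0},{"fingers":0,"x":-0.52,"y":1.86,"z":0,"twist":0},{"fingers":0,"x":-0.52,"y":1.86,"z":0,"twist":0}]'
python3 - <<'E'
from h import *
im=shot('wrist','w10.png')
s=telemetry.get_state();print(s['position'],s['grip_width'])
faces(im,s['position']+[0,0.02,.02],thr=90)
i=shot('scene','s10.png')['pixels'][150:300,230:430,::-1];cv2.imwrite('pics/s10z.png',cv2.resize(i,None,fx=3.5,fy=3.5))
E
```

```text
time: 11.73
position: [0.453, 0.1319, 0.0444]
tool_rot: [-0.021, 1.57, 0.023]
ft_force: [0.5, 0.0, -1.4]
grip_width: 0.758
[0.4531094  0.13118651 0.04425324] 0.7603286743184062
3324 normal [0.063 0.88  0.449] cen [0.4536 0.1546 0.0707] min [0.4229 0.0956 0.0482] max [0.4836 0.1735 0.1307]
1957 normal [-0.408  0.652  0.621] cen [0.4515 0.1529 0.0713] min [0.4222 0.0952 0.0478] max [0.4829 0.173  0.1311]
1475 normal [0.124 0.51  0.84 ] cen [0.4544 0.1501 0.0676] min [ 0.4241  0.095  -0.0008] max [0.4838 0.1737 0.1315]
1247 normal [0.531 0.655 0.519] cen [0.4551 0.1527 0.0748] min [0.4233 0.0953 0.0485] max [0.4844 0.173  0.1315]
```

View pics/w10.png

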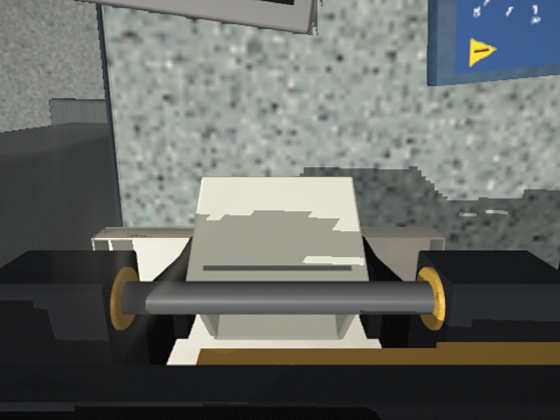

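View pics/s10z.png

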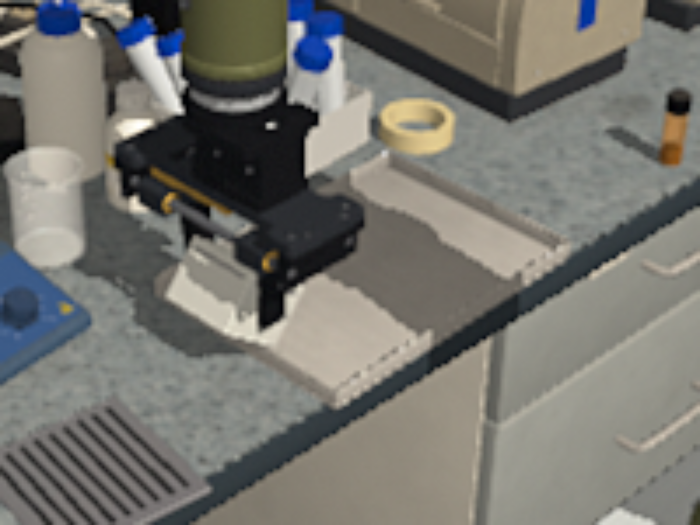

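```bash
python3 -m creep '[{"fingers":0,"x":0,"y":0.16,"z":0,"twist":0},{"fingers":0,"x":0.01,"y":0.32,"z":0,"twist":0},{"fingers":0,"x":0.06,"y":0.47,"z":0,"twist":0},{"fingers":0,"x":0.13,"y":0.62,"z":0,"twist":0},{"fingers":0,"x":0.18,"y":0.7,"z":0,"twist":0},{"fingers":0,"x":0.18,"y":0.7,"z":0,"twist":0}]'
python3 - <<'E'
from h import *
im=shot('wrist','w11.png')
s=telemetry.get_state();print(s['position'],s['grip_width'])
faces(im,s['position']+[0,0.02,.02],thr=90)
i=shot('scene','s11.png')['pixels'][150:300,230:430,::-1];cv2.imwrite('pics/s11z.png',cv2.resize(i,None,fx=3.5,fy=3.5))
E
```

```text
time: 12.33
position: [0.4519, 0.1591, 0.0365]
tool_rot: [-0.022, 1.571, 0.022]
ft_force: [-0.5, 0.4, -2.4]
grip_width: 0.756
[0.45184121 0.15848433 0.03653245] 0.7604449709402105
5978 normal [-0.041  0.989  0.033] cen [0.4525 0.1743 0.0476] min [ 0.4221  0.125  -0.0006] max [0.482  0.1904 0.0725]
2414 normal [ 0.013 -0.12   0.982] cen [0.4519 0.1784 0.023 ] min [ 0.4178  0.1406 -0.0016] max [0.4845 0.2147 0.1237]
1137 normal [-0.356  0.265  0.889] cen [0.4506 0.1827 0.0248] min [ 0.417   0.1398 -0.0016] max [0.4846 0.2152 0.1236]
1116 normal [0.996 0.026 0.019] cen [0.4253 0.1562 0.0527] min [0.4227 0.1263 0.0234] max [0.4844 0.1808 0.0721]
```

View pics/w11.png

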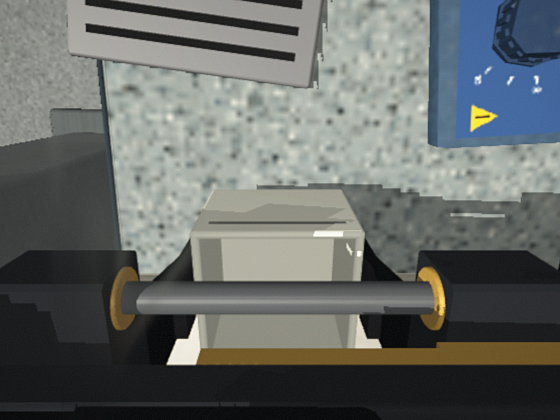

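View pics/s11z.png

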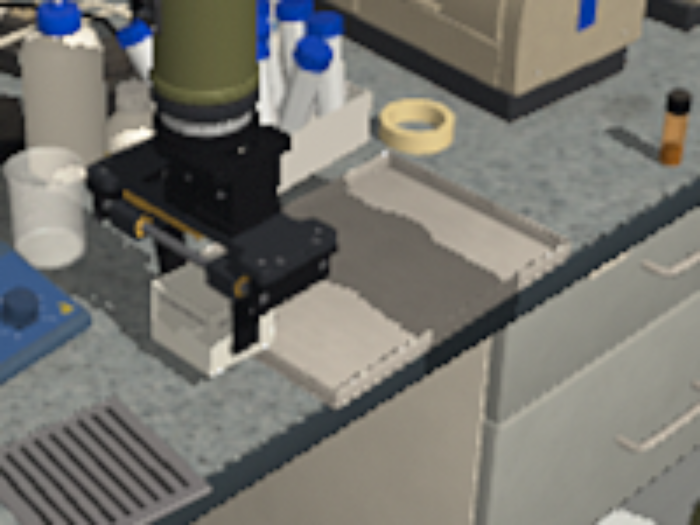

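```bash
python3 -m creep '[{"fingers":0,"x":-0.35,"y":0,"z":0,"twist":0},{"fingers":0,"x":-0.5,"y":-0.6,"z":0,"twist":0},{"fingers":0,"x":-0.5,"y":-1.4,"z":0,"twist":0},{"fingers":0,"x":-0.5,"y":-2.2,"z":0,"twist":0},{"fingers":0,"x":-0.3,"y":-2.9,"z":0,"twist":0},{"fingers":0,"x":0,"y":-3.2,"z":0,"twist":0},{"fingers":0,"x":0.25,"y":-3.2,"z":0,"twist":0},{"fingers":0,"x":0.4,"y":-3.2,"z":0,"twist":0},{"fingers":0,"x":0.43,"y":-3.2,"z":0,"twist":0},{"fingers":0,"x":0.43,"y":-3.2,"z":0,"twist":0},{"fingers":0.92,"x":0.43,"y":-3.2,"z":0,"twist":0},{"fingers":0.92,"x":0.43,"y":-3.2,"z":0,"twist":0},{"fingers":0.92,"x":0.43,"y":-3.2,"z":0,"twist":0},{"fingers":0.92,"x":0.43,"y":-3.2,"z":0,"twist":0},{"fingers":0.92,"x":-0.4,"y":-3.2,"z":0,"twist":0},{"fingers":0.92,"x":-1.3,"y":-3.2,"z":0,"twist":0},{"fingers":0.92,"x":-2.2,"y":-3.2,"z":0,"twist":0},{"fingers":0.92,"x":-2.8,"y":-3.2,"z":0,"twist":0},{"fingers":0.92,"x":-2.8,"y":-3.2,"z":0,"twist":0}]'
python3 - <<'E'
from h import *
im=shot('wrist','w12.png');print(telemetry.get_state()['joint_positions'].round(2))
i=shot('scene','s12.png')['pixels'][150:300,230:430,::-1];cv2.imwrite('pics/s12z.png',cv2.resize(i,None,fx=3.5,fy=3.5))
go([.3905,-.335,.13],1.5)
E
```

```text
time: 14.02
position: [0.4594, 0.0305, 0.1548]
tool_rot: [-0.018, 1.56, 0.023]
ft_force: [0.9, -0.3, -0.3]
grip_width: 0.919
[-0.54 -0.06  0.41  2.02  0.02  1.17 -0.12]
now [0.4563 0.0302 0.1501] t 14.1167 {'x': np.float64(0.486), 'y': np.float64(-9.083), 'z': np.float64(-1.887), 'twist': np.float64(0.002)}
```

View pics/w12.png

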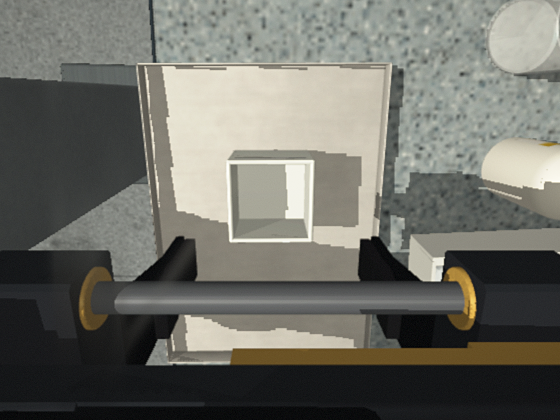

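View pics/s12z.png

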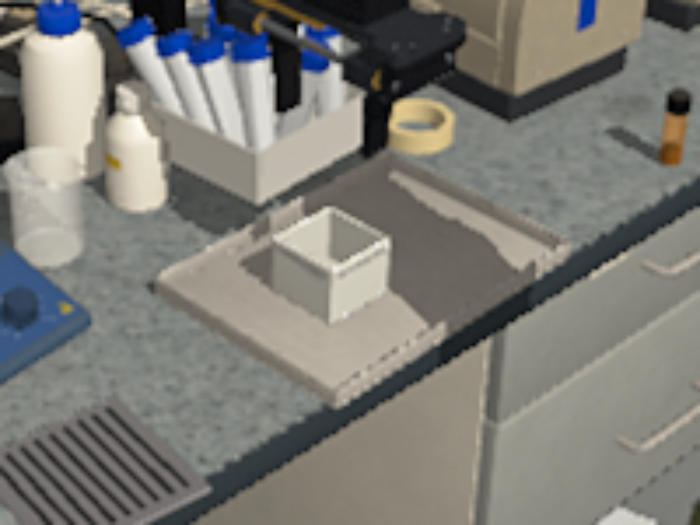

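Run:
```python
from h import *
im=load('w12');P=pts(im);px=im['pixels'].min(-1)
m=(P[...,2]>.047)&(P[...,2]<.060)&(abs(P[...,1]-.03)<.06)&(abs(P[...,0]-.455)<.06)
p=P[m];print(len(p),np.median(p[:,2]),cv2.minAreaRect((p[:,:2]*1000).astype(np.float32)),np.percentile(p,[1,99],axis=0).round(4))
T=load('top0');Q=pts(T);
m=(Q[...,2]>.03)&(Q[...,1]<-.24)&(Q[...,0]<.62)&(Q[...,0]>.40);q=Q[m];print(q.min(0),q.max(0))
# vial from scene: cap
S=load('s12');W=pts(S);m=(np.hypot(W[...,0]-.39,W[...,1]+.335)<.03)&(W[...,2]>.055)
q=W[m];print(len(q),q.mean(0),q.min(0),q.max(0))
m=(np.hypot(W[...,0]-.39,W[...,1]+.335)<.03)&(W[...,2]>.02)&(W[...,2]<.045);q=W[m];print(len(q),q.mean(0),q.min(0),q.max(0))
```

```text
1779 0.05248516129723657 ((456.5924377441406, 28.101192474365234), (66.13142395019531, 66.18321228027344), 1.6253012418746948) [[ 0.4235 -0.0046  0.0472]
 [ 0.4896  0.0615  0.0544]]
[ 0.40018493 -0.69839324  0.03025949] [ 0.61998608 -0.26126641  0.16841518]
50 [ 0.39117908 -0.33074421  0.06540628] [ 0.3815607  -0.345658    0.05561007] [ 0.40353801 -0.32101043  0.07427395]
50 [ 0.38983507 -0.32834044  0.03242055] [ 0.37813284 -0.33930595  0.02031995] [ 0.40147243 -0.3188775   0.04484336]
```

```bash
python3 - <<'E'
from h import *
Q=pts(load('top0'))
for a in np.arange(.40,.60,.02):
    m=(Q[...,2]>.06)&(Q[...,1]<-.22)&(Q[...,1]>-.5)&(Q[...,0]<a+.02)&(Q[...,0]>=a);print(a.round(2),m.sum(),end=' ')
E
python3 -m creep '[{"fingers":0.92,"x":-0.1,"y":-1,"z":-0.2,"twist":0},{"fingers":0.92,"x":-0.2,"y":-2,"z":-0.4,"twist":0},{"fingers":0.92,"x":-0.2,"y":-3,"z":-0.6,"twist":0},{"fingers":0.92,"x":-0.2,"y":-4,"z":-0.8,"twist":0},{"fingers":0.92,"x":-0.2,"y":-5,"z":-1.1,"twist":0},{"fingers":0.92,"x":-0.2,"y":-6,"z":-1.4,"twist":0},{"fingers":0.92,"x":-0.2,"y":-7,"z":-1.6,"twist":0},{"fingers":0.92,"x":-0.2,"y":-8,"z":-1.6,"twist":0},{"fingers":0.92,"x":-0.2,"y":-9.1,"z":-1.65,"twist":0},{"fingers":0.92,"x":-0.2,"y":-9.1,"z":-1.65,"twist":0},{"fingers":0.92,"x":-0.2,"y":-9.1,"z":-1.65,"twist":0}]'
python3 - <<'E'
from h import *
im=shot('wrist','w13.png');P=pts(im)
m=(np.hypot(P[...,0]-.391,P[...,1]+.334)<.03)&(P[...,2]>.062)&(P[...,2]<.075);p=P[m]
print(len(p),p.min(0),p.max(0),cv2.minEnclosingCircle((p[:,:2]*1000).astype(np.float32)))
go([.391,-.334,.05],1.6)
E
```

```text
0.4 2 0.42 0 0.44 0 0.46 0 0.48 0 0.5 644 0.52 540 0.54 543 0.56 544 0.58 523 time: 15.03
position: [0.3969, -0.338, 0.1553]
tool_rot: [-0.017, 1.575, 0.015]
ft_force: [0.0, 0.4, -0.4]
grip_width: 0.921
691 [ 0.38121654 -0.34740502  0.0621283 ] [ 0.40240177 -0.32606066  0.07135179] ((391.9583435058594, -336.7226257324219), 10.742976188659668)
now [ 0.3977 -0.3357  0.1553] t 15.0833 {'x': np.float64(2.632), 'y': np.float64(0.044), 'z': np.float64(-0.158), 'twist': np.float64(-0.047)}
```

View pics/w13.png

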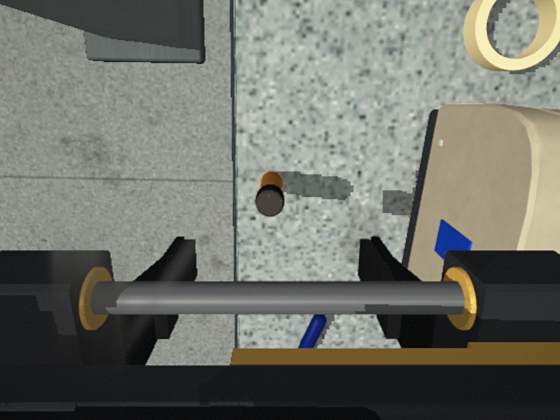

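```bash
python3 -m creep '[{"fingers":0.6,"x":0,"y":0,"z":-0.15,"twist":-18},{"fingers":0.6,"x":0,"y":0,"z":-0.15,"twist":-18},{"fingers":0.6,"x":0,"y":0,"z":-0.15,"twist":-18},{"fingers":0.6,"x":0,"y":0,"z":-0.15,"twist":-18},{"fingers":0.6,"x":0,"y":0,"z":-0.15,"twist":-18},{"fingers":0.6,"x":0,"y":0,"z":-0.15,"twist":-18},{"fingers":0.6,"x":0,"y":0,"z":-0.15,"twist":-18},{"fingers":0.6,"x":0,"y":0,"z":-0.15,"twist":-18},{"fingers":0.6,"x":0,"y":0,"z":-0.15,"twist":-18},{"fingers":0.6,"x":0,"y":0,"z":-0.15,"twist":-18},{"fingers":0.6,"x":0,"y":0,"z":-0.15,"twist":-18},{"fingers":0.6,"x":0,"y":0,"z":-0.15,"twist":-18},{"fingers":0.6,"x":0,"y":0,"z":-0.15,"twist":-18},{"fingers":0.6,"x":0,"y":0,"z":-0.15,"twist":-18},{"fingers":0.6,"x":0,"y":0,"z":-0.15,"twist":-18},{"fingers":0.6,"x":0,"y":0,"z":-0.15,"twist":-18}]'
python3 - <<'E'
from h import *
im=shot('wrist','w14.png');P=pts(im)
m=(np.hypot(P[...,0]-.391,P[...,1]+.334)<.03)&(P[...,2]>.062)&(P[...,2]<.075);p=P[m]
print(len(p),p.min(0),p.max(0),cv2.minEnclosingCircle((p[:,:2]*1000).astype(np.float32)))
px=im['pixels'][m];print(telemetry.get_state()['joint_positions'].round(2))
go([.3915,-.3365,.048],91.6)
E
```

```text
time: 16.42
position: [0.3933, -0.3346, 0.1566]
tool_rot: [-1.228, 1.196, 1.229]
ft_force: [0.4, -1.8, -0.2]
grip_width: 0.602
684 [ 0.3804002  -0.34745192  0.06203018] [ 0.40124989 -0.32614344  0.07130597] ((391.0733947753906, -336.947021484375), 10.829791069030762)
[-0.07  0.09  0.77  1.89 -0.07  1.19  2.32]
now [ 0.3932 -0.3349  0.1567] t 16.4667 {'x': np.float64(2.718), 'y': np.float64(0.044), 'z': np.float64(-0.04), 'twist': np.float64(-0.024)}
```

View pics/w14.png

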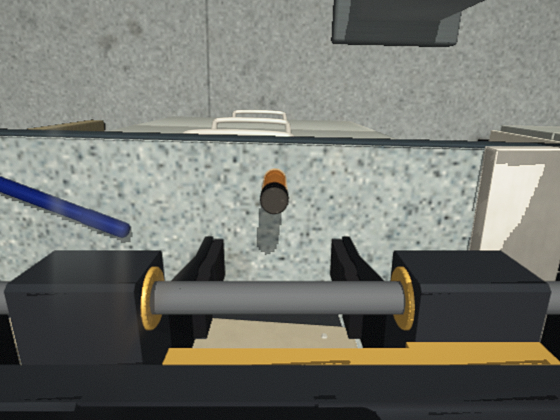

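```bash
python3 -m creep '[{"fingers":0.6,"x":0.8,"y":0.05,"z":-0.05,"twist":0},{"fingers":0.6,"x":1.6,"y":0.05,"z":-0.05,"twist":0},{"fingers":0.6,"x":2.2,"y":0.05,"z":-0.05,"twist":0},{"fingers":0.6,"x":2.6,"y":0.05,"z":-0.05,"twist":0},{"fingers":0.6,"x":2.72,"y":0.05,"z":-0.05,"twist":0},{"fingers":0.6,"x":2.72,"y":0.05,"z":-0.05,"twist":0},{"fingers":0,"x":2.72,"y":0.05,"z":-0.05,"twist":0},{"fingers":0,"x":2.72,"y":0.05,"z":-0.05,"twist":0},{"fingers":0,"x":2.72,"y":0.05,"z":-0.05,"twist":0},{"fingers":0,"x":2.72,"y":0.05,"z":-0.05,"twist":0},{"fingers":0,"x":2.72,"y":0.05,"z":-0.05,"twist":0},{"fingers":0,"x":2.72,"y":0.05,"z":-0.05,"twist":0},{"fingers":0,"x":2.72,"y":0.05,"z":-0.05,"twist":0},{"fingers":0,"x":2.72,"y":0.05,"z":-0.05,"twist":0}]' 8
python3 - <<'E'
from h import *
s=telemetry.get_state();print(s['position'],s['grip_width']*87)
go([.4566,.0281,.14],91.6)
E
```

```text
time: 17.63
position: [0.3915, -0.3381, 0.0485]
tool_rot: [-1.229, 1.196, 1.228]
ft_force: [-0.7, 0.3, 2.3]
grip_width: 0.242
[ 0.39150123 -0.33810105  0.04854727] 21.088197099545066
now [ 0.3915 -0.3381  0.0485] t 17.6333 {'x': np.float64(-2.286), 'y': np.float64(-1.868), 'z': np.float64(9.109), 'twist': np.float64(-0.02)}
```

```bash
python3 -m creep '[{"fingers":0,"x":-0.6,"y":0,"z":0,"twist":0},{"fingers":0,"x":-1.4,"y":0,"z":0,"twist":0},{"fingers":0,"x":-2.2,"y":-0.1,"z":0.5,"twist":0},{"fingers":0,"x":-2.4,"y":-0.3,"z":1.3,"twist":0},{"fingers":0,"x":-2.4,"y":-0.5,"z":2.2,"twist":0},{"fingers":0,"x":-2.4,"y":-0.7,"z":3.1,"twist":0},{"fingers":0,"x":-2.4,"y":-0.9,"z":4,"twist":0},{"fingers":0,"x":-2.4,"y":-1.1,"z":5,"twist":0},{"fingers":0,"x":-2.4,"y":-1.3,"z":6,"twist":0},{"fingers":0,"x":-2.4,"y":-1.5,"z":7,"twist":0},{"fingers":0,"x":-2.4,"y":-1.7,"z":8,"twist":0},{"fingers":0,"x":-2.4,"y":-1.87,"z":8.7,"twist":0},{"fingers":0,"x":-2.4,"y":-1.87,"z":9.11,"twist":0},{"fingers":0,"x":-2.4,"y":-1.87,"z":9.11,"twist":0},{"fingers":0,"x":-2.4,"y":-1.87,"z":9.11,"twist":0}]'
python3 - <<'E'
from h import *
im=shot('wrist','w15.png');s=shot('scene','s15.png')
i=s['pixels'][150:300,230:430,::-1];cv2.imwrite('pics/s15z.png',cv2.resize(i,None,fx=3.5,fy=3.5))
P=pts(im)
m=(P[...,2]>.047)&(P[...,2]<.060)&(abs(P[...,1]-.03)<.06)&(abs(P[...,0]-.455)<.06);p=P[m];print(len(p),np.percentile(p,[1,99],axis=0).round(4),cv2.minAreaRect((p[:,:2]*1000).astype(np.float32)))
go([.4566,.0281,.056],91.6)
E
```

```text
time: 18.88
position: [0.4561, 0.0286, 0.1439]
tool_rot: [-1.23, 1.197, 1.23]
ft_force: [-0.8, -1.7, 0.1]
grip_width: 0.246
1480 [[ 0.4224 -0.0053  0.0472]
 [ 0.4868  0.061   0.0542]] ((455.3960876464844, 27.879852294921875), (65.77073669433594, 66.27389526367188), 1.6281087398529053)
now [0.4562 0.0268 0.144 ] t 18.9833 {'x': np.float64(2.2), 'y': np.float64(-0.011), 'z': np.float64(0.033), 'twist': np.float64(-0.041)}
```

View pics/w15.png

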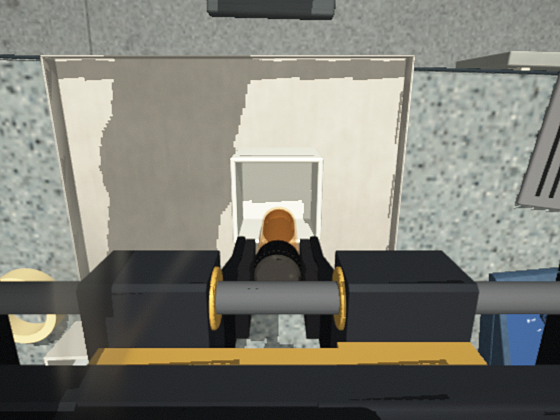

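View pics/s15z.png

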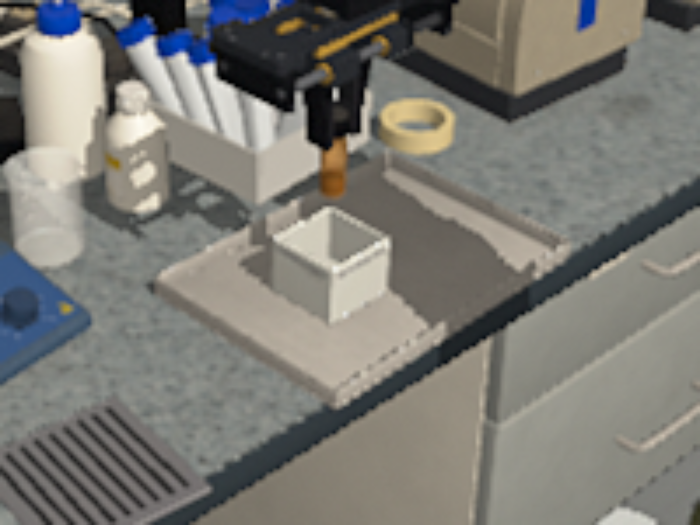

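```bash
python3 -m creep '[{"fingers":0,"x":0.6,"y":0,"z":0.02,"twist":0},{"fingers":0,"x":1.2,"y":0,"z":0.02,"twist":0},{"fingers":0,"x":1.7,"y":0,"z":0.02,"twist":0},{"fingers":0,"x":2.05,"y":0,"z":0.02,"twist":0},{"fingers":0,"x":2.18,"y":0,"z":0.02,"twist":0},{"fingers":0,"x":2.23,"y":0,"z":0.02,"twist":0},{"fingers":0,"x":2.23,"y":0,"z":0.02,"twist":0},{"fingers":0,"x":2.23,"y":0,"z":0.02,"twist":0}]'
python3 - <<'E'
from h import *
print(telemetry.get_state()['ft_force']); s=shot('scene','s16.png')
i=s['pixels'][150:300,230:430,::-1];cv2.imwrite('pics/s16z.png',cv2.resize(i,None,fx=3.5,fy=3.5))
E
```

```text
time: 19.65
position: [0.4572, 0.0287, 0.0559]
tool_rot: [-1.228, 1.196, 1.227]
ft_force: [0.7, -0.3, -0.3]
grip_width: 0.247
[ 0.73759253 -0.2756099  -0.29615512]
```

View pics/s16z.png

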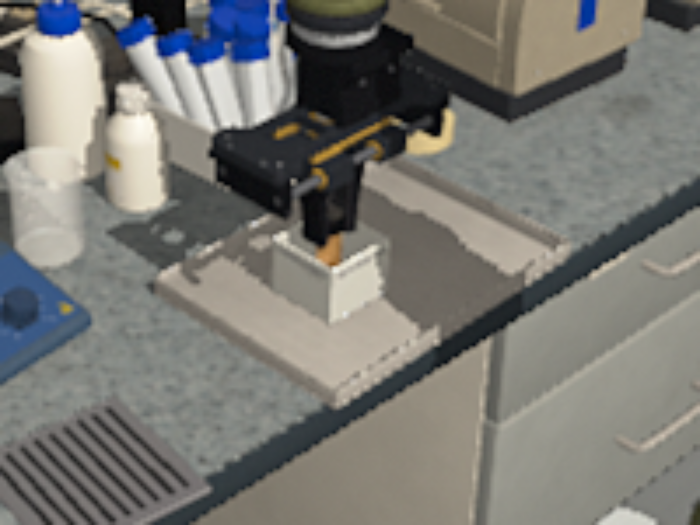

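```bash
python3 -m creep '[{"fingers":0,"x":0.03,"y":0,"z":0,"twist":0},{"fingers":0,"x":0.03,"y":0,"z":0,"twist":0},{"fingers":0.28,"x":0.03,"y":0,"z":0,"twist":0},{"fingers":0.34,"x":0.03,"y":0,"z":0,"twist":0},{"fingers":0.36,"x":0.03,"y":0,"z":0,"twist":0},{"fingers":0.36,"x":0.03,"y":0,"z":0,"twist":0},{"fingers":0.36,"x":-0.2,"y":0,"z":0,"twist":0},{"fingers":0.36,"x":-0.5,"y":0,"z":0,"twist":0},{"fingers":0.36,"x":-1,"y":0,"z":0,"twist":0},{"fingers":0.36,"x":-1.7,"y":0,"z":0,"twist":0},{"fingers":0.36,"x":-2.5,"y":0,"z":0,"twist":0},{"fingers":0.36,"x":-3,"y":0,"z":0,"twist":0},{"fingers":0.36,"x":-3,"y":0,"z":0,"twist":0}]'
python3 - <<'E'
from h import *
im=shot('wrist','w17.png');s=shot('scene','s17.png')
i=s['pixels'][150:300,230:430,::-1];cv2.imwrite('pics/s17z.png',cv2.resize(i,None,fx=3.5,fy=3.5))
P=pts(im);m=(P[...,2]>.066)&(P[...,2]<.09)&(abs(P[...,1]-.03)<.03)&(abs(P[...,0]-.455)<.03);p=P[m]
print(len(p),p.min(0),p.max(0))
E
```

```text
time: 20.78
position: [0.4595, 0.0294, 0.1804]
tool_rot: [-1.231, 1.188, 1.223]
ft_force: [1.6, -1.5, 0.4]
grip_width: 0.361
609 [0.44569628 0.01978568 0.06606397] [0.46645659 0.04095923 0.07712308]
```

View pics/w17.png

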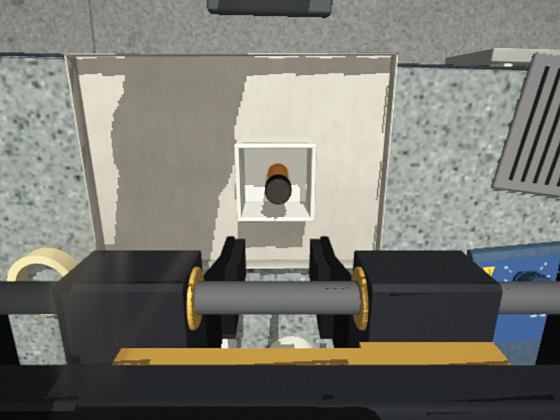

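View pics/s17z.png

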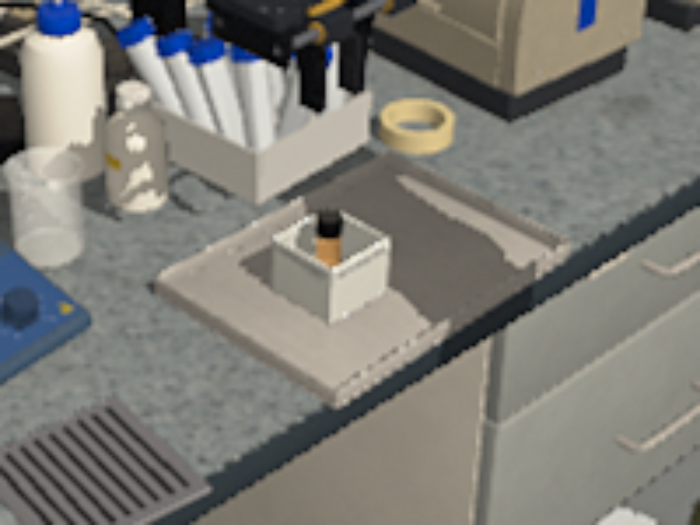

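Run:
```python
from h import *
A=pts(load('top0'));im=shot('top','top9.png');B=pts(im)
for n,(u0,u1,v0,v1),a,b in[('beaker',(240,275,150,190),.06,.1),('bottle',(280,310,145,180),.09,.13),('timer',(125,160,240,270),.012,.03),('tape',(365,398,180,212),.012,.022)]:
    o=[]
    for P in(A,B):
        Q=P[v0:v1,u0:u1];o.append(np.median(Q[(Q[...,2]>a)&(Q[...,2]<b)],0).round(3))
    print(n,o)
print(telemetry.get_state()['position'])
from bench import workorder
print(workorder.close_job())
```

```text
beaker [array([0.667, 0.159, 0.079]), array([0.667, 0.159, 0.078])]
bottle [array([0.667, 0.05 , 0.109]), array([0.667, 0.051, 0.108])]
timer [array([0.41 , 0.514, 0.016]), array([0.411, 0.513, 0.016])]
tape [array([ 0.578, -0.204,  0.018]), array([ 0.578, -0.205,  0.018])]
[0.45605827 0.0290503  0.17491447]
the job is handed in; nothing more can be done
None
```

View pics/top9.png

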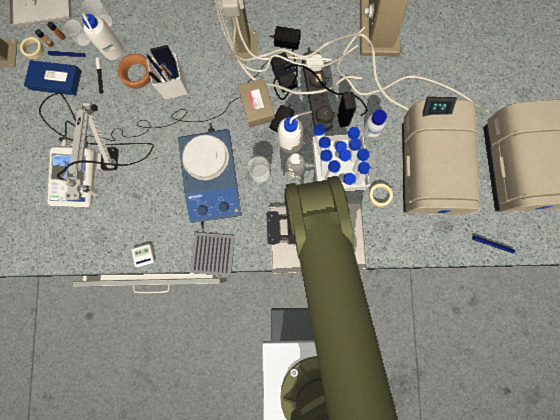

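The pot now stands mouth-up on the tray floor with the amber vial upright inside it. I handed the job in at about 21 s of the 72 s allowed.

**Pot:** A plain lift with a light off-centre grip did not turn it. Instead I gripped it lightly and rolled it a quarter turn against the tray's left rim. I laid it on its side in the tray, regripped near the mouth, rolled it another quarter turn over the same rim, and set it down.

**Vial:** I then gripped the vial by its cap, lowered it into the pot and backed the gripper away.

**Last checks:**
- **Pot:** centre about (0.456, 0.028), mouth edge at z ≈ 0.052–0.054 m against the expected 0.054 m.
- **Vial:** top at z ≈ 0.077 m against the expected 0.076 m, near the middle of the pot.
- **Bystanders:** the beaker, white bottle, timer and tape are within 1 mm of where they started.
- **Gripper:** clear of everything, about 0.10 m above the vial.

No final check failed or disagreed. The last top view could not see the pot, because the arm was in the way; the pot and vial readings come from the wrist and scene views taken just before.

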